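Slide the copper backing bar under a tacked joint

TASK

Get this tacked butt joint ready for its root weld: with the fingertips, push the copper backing bar along the table into the low gap between the two steel blocks, until its groove lies under the seam and it sticks out by about the same at both ends of the workpiece. Only push it: do not grip, lift or tip it, do not shift the workpiece or the blocks it rests on, leave the other things where they are, and end clear of everything.

Things in the scene. Friction and masses are not known exactly. Their poses are not given: they have to be found in the camera images.
- bar: the copper backing bar, loose, lying flat on the table in front of one of the two mouths of the gap (either side), out of line with it and turned up to 0.3 rad. 120 long (its x) x 36 wide (its y) x 22 high, about 0.74 kg, with a dark groove 6 wide along the middle of its top; origin at the centre of its underside. Flat ends, 30 wide (the 3 thick cheeks stop 5 short of them)
- bar_end_a (a point): centre of the bar's end face at its +x, 11 above its underside
- bar_end_b (a point): centre of the bar's end face at its -x, 11 above its underside
- bar_side_a: the bar's long cheek at its +y, part of the bar: 110 x 3 x 22; origin under its centre, 16.5 from the bar's middle. Pressing on both cheeks at once counts as gripping
- bar_side_b: the same cheek at the bar's -y
- workpiece: two bright plates 6 thick, tack-welded edge to edge: 80 along the seam (its x) x 133.5 across (its y), 0.48 kg, lying loose across the two blocks; origin at the centre of its underside, 25 above the table, under the middle of the seam. The gap under it runs along its x from one mouth to the other, 54 wide and 25 high (3 above the bar)
- seam_a (a point): end of the seam at the workpiece's +x edge, on its top face (31 above the table)
- seam_b (a point): end of the seam at the workpiece's -x edge, on its top face
- block_a: dark steel setup block with bores, loose, under the workpiece's +y half: 75 (its x, along the seam) x 50 x 25 high, 0.62 kg; origin at the centre of its underside, 52 from the seam
- block_b: the same block under the workpiece's -y half
- saddle: bystander: bright arch-shaped bridge block 108 (its x) x 36 x 46 high, loose, standing in front of the mouth on the other side from the bar; origin at the centre of its underside
- magnet: bystander: red flat triangular magnet square about 75 x 75 x 22 high; origin at the centre of its underside
- block_c: bystander: third setup block standing on edge, 75 (its x) x 25 x 50 high; origin at the centre of its underside
- pliers: bystander: blue-handled water-pump pliers, about 230 long (its x) and 106 wide over the handles, 16 high; origin on the table near the pivot
- cutters: bystander: side cutters with a green and a black handle, about 160 long (its x), 14 high; origin on the table near the pivot
- ground_stand: bystander: yellow bracket on a round steel magnet foot, 56 across, 96 high; origin under the foot
- paste_jar: bystander: small jar with a red cap, 60 across, about 60 high; origin under it

How it is judged:
By the outcome, as a careful person would: the job done as asked, in the order asked, and still so for the second after the job is handed in, with the robot touching nothing.
It also fails if it takes over 64 s, if anything falls off the work surface, if the arm or the gripper's body presses on something with over 40 N, if the wrist force passes 120 N, or if a joint passes its speed limit or range.

ROBOT

A 6-joint arm with a two-finger parallel gripper is mounted at the origin on the work surface. World frame = base frame: x ahead of the robot, y to its left, z up, the work surface at z = 0. Lengths are in m, angles in rad, forces in N, time in s.
With the tool pointing down it reaches from about 0.3 to 0.775 m from the base axis. Payload 14.6 kg.
Tool frame: the origin (TCP) lies on the centre line of the jaws, within the pads' length; the fingertips stand ctrl.tcp_to_tips ahead of it and the grasp point (between the pads) lies 2 mm behind it (ctrl.tcp_to_tips is the distance from the TCP to the fingertips, in m); z points along the fingers, y is the line along which they close (so a half turn about z gives the same grasp; the last joint's range is limited). The gripper opens to 94 mm and grips with 3 to 60 N. Pads are 16 mm wide; open, the fingers measure 119 mm over their backs; the gripper's body (75 mm by 177 mm) begins 78 mm behind the grasp point.
Start: joints at [1.059, 0.3, 1.521, -0, 1.321, -0.067], TCP at [0.237, 0.496, 0.222] pointing down, gripper open.
Joint ranges: [-3.03, 3.03], [-0.79, 2.21], [0.23, 2.52], [-1.04, 4.18], [0, 3.07], [-2.55, 2.55]. Speed limits (rad/s): [2.22, 2.22, 2.57, 3.14, 3.14, 3.14].

INTERFACE

Orientations are given as [roll, pitch, yaw] about the fixed x, y, z axes, in that order (R = Rz(yaw) Ry(pitch) Rx(roll)).
In Python, from station import telemetry, viewer, hand_in, ctrl gives the robot as it stands.
- The arm moves only by the tool step_arm, never from a script. Its argument "plan" is a list of rows, each an object of numbers: "dx", "dy", "dz": the shift along the tool's x, y, z scaled (see below); "rx", "ry", "rz": the turn, a rotation vector about the tool's x, y, z scaled (see below); "claw": the closure, from 0 (fully open) to 1 (shut). In form: [{"dx": .., "dy": .., "dz": .., "rx": .., "ry": .., "rz": .., "claw": ..}, ...]. A call has 1 to 10 rows; each row shifts and turns the commanded pose from where the row before left it, along the tool's axes as they then stand; what a row does not reach is not made up. The controller multiplies each number of a shift by 0.1 m and each number of a turn by 90 degrees. A row lasts 1/10 s, in which the tool goes at most 50 mm and 8.59 degrees, less where a joint would pass 70% of its speed; a pose out of reach is approached as far as the arm can. A call with a number of a shift or a turn outside -1 to 1 is refused whole. A call with a gripper value outside its range is refused whole. The fingers move at their own pace and stop on an object; "grip_force" is the grip in N (left out, the last holds). Time passes only in rows, so rows that do not move let the fingers close. It gives the time, the measured TCP pose, the force, the opening and the grip force at its end, in the units of the state.
- telemetry.get_obs(): the state, without advancing time (a new reading comes with each control period).
- viewer.camera(name): name is "scene" or "top"; returns a dict with "img" (420x560x3 uint8, red, green, blue), "z_map" (420x560 float32, m along the optical axis (not along the pixel's ray), 0 where there is no reading), "fx", "fy", "cx", "cy" (pixels), "R" (3x3) and "t" (3): a world point X has camera coordinates R X + t. Camera axes: x right, y down, z forward; pixel columns grow to the right and rows downward; lengths in m; the calibration is good to about 2 mm. A picture is of the moment at which its call begins.
- hand_in(): hands the job in; it is judged then, once.
Trained networks look in a picture, given as the dict that the camera call returned (one of the last four; its "shot" number tells which), for a name from the list of things; names that differ only in an ending like _2 or _b are one class to them, and where a whole thing is asked for, a point or a joint stands for the part that bears it (a point fixed in the world has none). Each returns a list of dicts, best first, with "score" (0 to 1); they miss things now and then, are a little off and sometimes report something else, mostly with a low value. They report only what shows in the picture. A call takes as long as a camera call.
- viewer.recognise(target, picture): "rect" ([left, top, right, bottom] in pixels, round what is visible of it).
The state is a dict: "time_s": time; "qpos": joint angles; "joint_vel": joint speeds; "tau": joint torques, N m; "ee_pos": TCP position; "eef_rot": TCP orientation; "force": force on the tool from outside, world axes, zero at the start; "moment": the same for the moment, N m; "grip_width": finger opening in m; "grip_force": force on a finger pad.
Only numpy, scipy, OpenCV 4.12 (cv2) and the standard library are available. Lean on these libraries where they do the work, as an engineer would, in place of code of your own. Each camera call takes 0.05 s, during which the arm holds its last target. There are 200 camera calls.

## Working session

There is one attempt and no reset: what is moved stays moved. The work goes in short steps, Python scripts to look and compute and a tool call to move; the robot and the scene stay as the last step left them, time stands still between calls to the robot, and variables do not carry over. Pictures are saved under pics/ and viewed, at most 10 in all, crops included, and the job is handed in when it is done.

Besides the shell and the picture viewer there is one more tool, called after ">>>" by a JSON object that holds its "fn" and its "kwargs". step_arm: Moves the arm, as the interface text tells. Shifts and turns lie within -1 to 1; 1 stands for 0.1 m of shift or 90 degrees of turn. Its arguments: {"type":"object","properties":{"plan":{"type":"array"},"grip_force":{"type":"number"}},"required":["plan"]}

```bash
mkdir -p pics; cat > h.py <<'E'
import numpy as np, cv2
from station import telemetry, viewer, hand_in, ctrl
def world(p):
    z=p["z_map"]; v,u=np.indices(z.shape)
    c=np.stack([(u-p["cx"])/p["fx"]*z,(v-p["cy"])/p["fy"]*z,z],-1)
    W=(c-p["t"])@p["R"]; W[z==0]=np.nan
    return W
def save(p,n,box=None,s=1):
    im=p["img"][:,:,::-1]
    if box: im=im[box[1]:box[3],box[0]:box[2]]
    cv2.imwrite("pics/"+n,cv2.resize(im,None,fx=s,fy=s,interpolation=cv2.INTER_CUBIC))
E
python3 - <<'E'
from h import *
o=telemetry.get_obs(); print(o, ctrl.tcp_to_tips)
p=viewer.camera("top"); save(p,"top1.png",s=1.4); W=world(p)
np.savez("top1.npz",W=W,img=p["img"])
for n in ["bar","workpiece","block_a","saddle","magnet","bar_end_a","seam_a","pliers","cutters","ground_stand","paste_jar","block_c"]:
    for r in viewer.recognise(n,p)[:2]:
        l,t,R,b=[int(x) for x in r["rect"]]
        print(n,round(r["score"],2),[l,t,R,b],np.round(W[min((t+b)//2,419),min((l+R)//2,559)],3))
q=viewer.camera("scene"); save(q,"sc1.png",s=1.4)
E
```

```text
{'time_s': 0.0, 'qpos': array([ 1.05942907e+00,  3.00517639e-01,  1.52158471e+00,  2.05582276e-06,
        1.32069244e+00, -6.66004602e-02]), 'joint_vel': array([ 0.00044276, -0.00089523, -0.00241036, -0.00094167,  0.0008295 ,
        0.00022719]), 'tau': array([ 1.44256461e-03, -5.31813705e+01, -3.52733195e+01,  7.09385751e-02,
        2.44765927e-02, -6.71930684e-05]), 'ee_pos': array([0.2365193 , 0.49627753, 0.22185925]), 'eef_rot': array([-3.14039331e+00, -8.19907404e-05,  2.69682530e+00]), 'force': array([-0.27572814,  0.57490427, -0.05286807]), 'moment': array([ 0.03890085, -0.03309133,  0.03112097]), 'grip_force': 0.0, 'grip_width': 0.09359205906811509} 0.017
bar 0.79 [210, 226, 252, 241] [0.584 0.148 0.023]
workpiece 0.64 [276, 211, 305, 260] [ 0.572 -0.017  0.036]
block_a 0.72 [313, 139, 330, 168] [ 0.799 -0.111  0.056]
block_a 0.46 [273, 209, 302, 215] [ 0.64  -0.011  0.021]
saddle 0.94 [324, 218, 365, 236] [ 0.589 -0.167  0.043]
magnet 0.78 [224, 144, 251, 179] [nan nan nan]
bar_end_a 0.89 [212, 223, 254, 243] [0.584 0.143 0.021]
bar_end_a 0.58 [102, 255, 149, 340] [ 0.416  0.449 -0.   ]
seam_a 0.89 [273, 213, 305, 261] [ 0.567 -0.014  0.031]
pliers 0.9 [101, 255, 149, 341] [0.413 0.449 0.   ]
pliers 0.68 [280, 259, 304, 269] [ 0.492 -0.02   0.025]
cutters 0.81 [430, 236, 481, 279] [ 0.501 -0.482 -0.004]
ground_stand 0.81 [393, 203, 412, 221] [ 0.624 -0.327  0.055]
paste_jar 0.73 [134, 190, 158, 213] [0.676 0.38  0.056]
paste_jar 0.21 [311, 138, 329, 171] [ 0.798 -0.109  0.049]
block_c 0.72 [313, 139, 330, 168] [ 0.799 -0.111  0.056]
block_c 0.46 [273, 209, 302, 215] [ 0.64  -0.011  0.021]
```

View pics/top1.png

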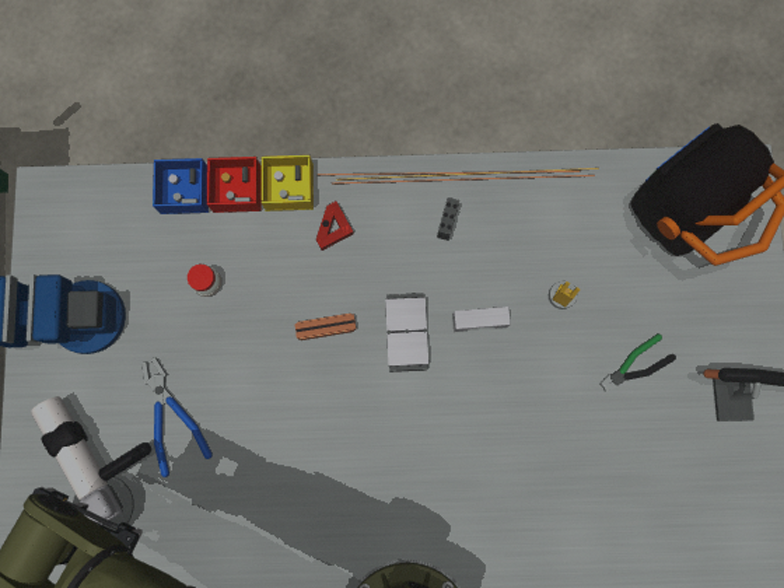

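View pics/sc1.png

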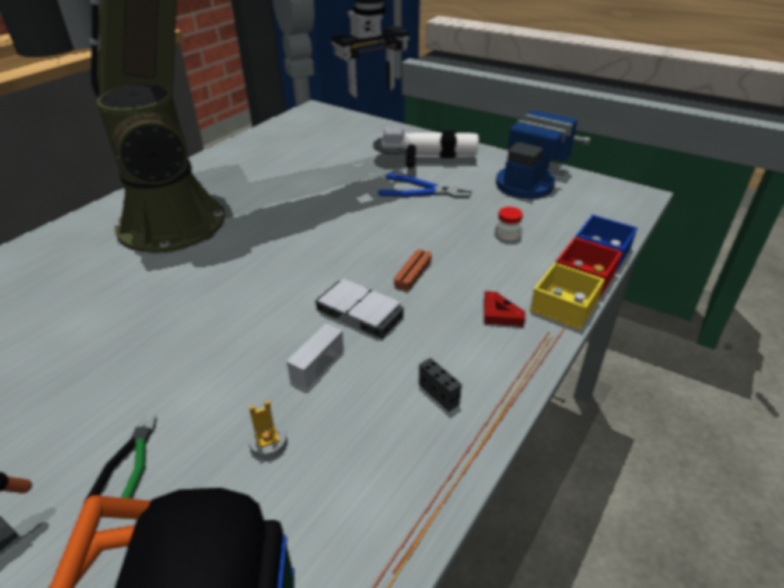

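The top view shows the bar around (325,326) in the enlarged picture, on the +y side of the workpiece at (407,332). It is slightly turned, with the seam roughly along y. The saddle is beyond it at (482,318). Next I'll fit the poses.

```bash
cat >> h.py <<'E'
def fit(W,mask,zlo,zhi,ctr,r):
    m=mask&(W[...,2]>zlo)&(W[...,2]<zhi)&(np.hypot(W[...,0]-ctr[0],W[...,1]-ctr[1])<r)
    P=W[m][:,:2]
    (c,s,a)=cv2.minAreaRect((P*1000).astype(np.float32))
    d=P-P.mean(0); w,v=np.linalg.eigh(d.T@d)
    ax=v[:,1]; 
    return dict(n=len(P),rect=(np.round(c,1),np.round(s,1),round(a,1)),mean=np.round(P.mean(0)*1000,1),pca_deg=round(np.degrees(np.arctan2(ax[1],ax[0]))%180,2),zmed=round(float(np.median(W[m][:,2])),4))
def masks(img):
    i=img.astype(int); R,G,B=i[...,0],i[...,1],i[...,2]
    return (R-B>35)&(R>70),(i.min(-1)>185)
def look(name,bar=None,tag=None):
    p=viewer.camera(name); W=world(p); c,b=masks(p["img"])
    # intersect rays with the known top planes for precision
    def onplane(h):
        v,u=np.indices(W.shape[:2]); d=np.stack([(u-p["cx"])/p["fx"],(v-p["cy"])/p["fy"],np.ones(u.shape)],-1)@p["R"]
        o=-p["R"].T@p["t"]; k=(h-o[2])/d[...,2]; X=o+k[...,None]*d
        X[...,2]=W[...,2]; return X
    print(name,"bar",fit(onplane(.022),c,.012,.04,bar or (.584,.146),.1))
    print(name,"wp",fit(onplane(.031),b,.02,.045,(.57,-.015),.1))
    print(name,"saddle",fit(onplane(.046),b,.034,.07,(.59,-.167),.08))
    if tag: save(p,tag)
    return p,W
E
python3 - <<'E'
from h import *
p,W=look("top"); q,_=look("scene")
c,b=masks(p["img"])
vis=p["img"].copy(); vis[c]=[255,0,255]; vis[b]=[0,255,0]
a=p["img"][190:290,190:380]; v=vis[190:290,190:380]
cv2.imwrite("pics/m1.png",cv2.resize(np.vstack([a,v])[:,:,::-1],None,fx=3,fy=3,interpolation=cv2.INTER_NEAREST))
E
```

```text
top bar {'n': 459, 'rect': (array([584.5, 145.9]), array([ 36.9, 118.9]), 7.9), 'mean': array([585. , 145.7]), 'pca_deg': np.float64(98.01), 'zmed': 0.0222}
top wp {'n': 0, 'rect': (array([0., 0.]), array([0., 0.]), 0.0), 'mean': array([nan, nan]), 'pca_deg': np.float64(90.0), 'zmed': nan}
top saddle {'n': 0, 'rect': (array([0., 0.]), array([0., 0.]), 0.0), 'mean': array([nan, nan]), 'pca_deg': np.float64(90.0), 'zmed': nan}
scene bar {'n': 341, 'rect': (array([589.2, 145.2]), array([ 38.8, 130.5]), 8.1), 'mean': array([589.5, 142.8]), 'pca_deg': np.float64(98.4), 'zmed': 0.0228}
scene wp {'n': 342, 'rect': (array([568.4,  -8.4]), array([118.2,  56.1]), 1.0), 'mean': array([568.7,  -2.3]), 'pca_deg': np.float64(2.28), 'zmed': 0.0322}
scene saddle {'n': 151, 'rect': (array([ 589.1, -182.7]), array([26.1, 59.9]), 3.9), 'mean': array([ 589. , -189.4]), 'pca_deg': np.float64(103.45), 'zmed': 0.0471}h.py:16: RuntimeWarning: Mean of empty slice.
  d=P-P.mean(0); w,v=np.linalg.eigh(d.T@d)
  ret = um.true_divide(
h.py:18: RuntimeWarning: Mean of empty slice.
  return dict(n=len(P),rect=(np.round(c,1),np.round(s,1),round(a,1)),mean=np.round(P.mean(0)*1000,1),pca_deg=round(np.degrees(np.arctan2(ax[1],ax[0]))%180,2),zmed=round(float(np.median(W[m][:,2])),4))
  return _methods._mean(a, axis=axis, dtype=dtype,
  ret = ret.dtype.type(ret / rcount)
```

View pics/m1.png

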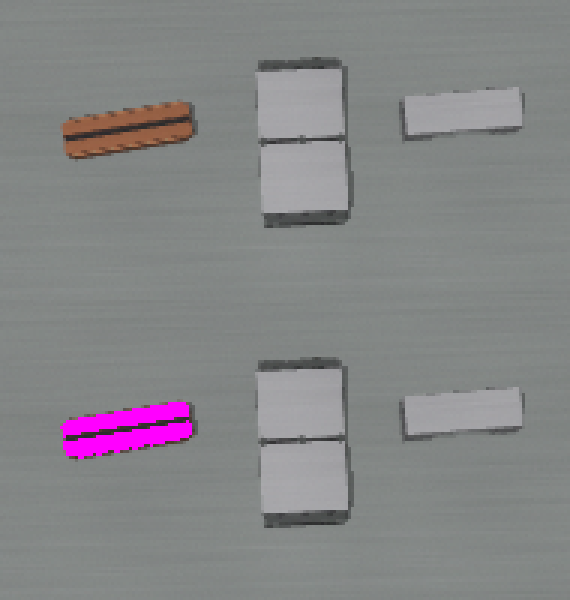

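The crop shows the groove and seam clearly, but the plates fall below the brightness threshold. I'll lower it and fit the seam from the dark gap.

```bash
sed -i 's/i.min(-1)>185/i.min(-1)>148/' h.py
python3 - <<'E' 2>/dev/null
from h import *
for _ in range(2): p,W=look("top")
i=p["img"].min(-1); print(i[230,200],i[225,285],i[245,285],i[225,340])
# seam columns 278..303: dark row subpixel
v,u=np.indices(i.shape)
def P(uu,vv,h):
    d=np.array([(uu-p["cx"])/p["fx"],(vv-p["cy"])/p["fy"],1])@p["R"]; o=-p["R"].T@p["t"]; return (o+(h-o[2])/d[2]*d)
S=[]
for c in range(278,303):
    w=np.clip(150-i[230:244,c].astype(float),0,None)
    if w.sum()>0: S.append(P(c,230+(w*np.arange(14)).sum()/w.sum(),.031))
S=np.array(S)*1000
k=np.polyfit(S[:,1],S[:,0],1); print("seam x=k*y+c",k,"resid",np.std(S[:,0]-np.polyval(k,S[:,1])), S[[0,-1]])
# groove
c=cv2.cvtColor(p["img"],cv2.COLOR_RGB2GRAY).astype(float)
G=[]
for col in range(213,250):
    rows=np.arange(218,248); cop=[r for r in rows if int(p["img"][r,col,0])-int(p["img"][r,col,2])>35]
    rr=np.arange(min(cop)+2,max(cop)-1); w=np.clip(80-c[rr,col],0,None)
    if w.sum()>0: G.append(P(col,(w*rr).sum()/w.sum(),.022))
G=np.array(G)*1000; k=np.polyfit(G[:,1],G[:,0],1); print("groove",k,np.std(G[:,0]-np.polyval(k,G[:,1])))
E
```

```text
top bar {'n': 459, 'rect': (array([585., 146.]), array([ 37.2, 118.9]), 8.3), 'mean': array([585.1, 145.7]), 'pca_deg': np.float64(98.1), 'zmed': 0.0225}
top wp {'n': 1253, 'rect': (array([569.1, -17.2]), array([131.6,  78.5]), 1.0), 'mean': array([568.4, -17.3]), 'pca_deg': np.float64(0.39), 'zmed': 0.0316}
top saddle {'n': 469, 'rect': (array([ 589.9, -167. ]), array([ 33.8, 105.8]), 3.1), 'mean': array([ 589.9, -166.9]), 'pca_deg': np.float64(92.73), 'zmed': 0.0463}
top bar {'n': 462, 'rect': (array([584.8, 145.5]), array([ 36.9, 118.1]), 8.2), 'mean': array([585. , 145.5]), 'pca_deg': np.float64(98.09), 'zmed': 0.0222}
top wp {'n': 1257, 'rect': (array([569.1, -17.2]), array([131.7,  78.5]), 1.0), 'mean': array([568.4, -17.2]), 'pca_deg': np.float64(0.27), 'zmed': 0.0318}
top saddle {'n': 467, 'rect': (array([ 589.9, -167. ]), array([ 33.8, 105.8]), 3.1), 'mean': array([ 589.9, -166.8]), 'pca_deg': np.float64(92.83), 'zmed': 0.0466}
128 164 165 162
seam x=k*y+c [-1.71297821e-02  5.68900156e+02] resid 0.11575450904533328 [[568.59962251  16.54151953  31.        ]
 [569.88167949 -50.40227716  31.        ]]
groove [-1.36658910e-01  6.05808374e+02] 0.31129347899163506
```

Everything is consistent with the given sizes:
- **Seam:** x = 568.9 − 0.0171·y mm, with the workpiece centre at (569, −17).
- **Bar:** centre at (585.5, 145.6), turned about 6.8° from the seam.

Plan:
1. Use both fingertips on the bar's +x cheek to square it and slide it into line.
2. Push its end with closed fingers.

I start by turning and going above the +x side of the bar.

>>> {"fn": "step_arm", "kwargs": {"plan": [{"rz":-0.0736,"claw":0.25},{"rz":-0.0736,"claw":0.25},{"rz":-0.0736,"claw":0.25},{"rz":-0.0736,"claw":0.25},{"dx":-0.284,"dy":-0.255,"claw":0.25},{"dx":-0.284,"dy":-0.255,"claw":0.25},{"dx":-0.284,"dy":-0.255,"claw":0.25},{"dx":-0.284,"dy":-0.255,"claw":0.25},{"dx":-0.284,"dy":-0.255,"claw":0.25},{"dx":-0.284,"dy":-0.255,"claw":0.25}]}}

```text
$.plan[0]: bad value
```

>>> {"fn": "step_arm", "kwargs": {"plan": [{"dx":-0.284,"dy":-0.255,"claw":0.25},{"dx":-0.284,"dy":-0.255,"claw":0.25},{"dx":-0.284,"dy":-0.255,"claw":0.25},{"dx":-0.284,"dy":-0.255,"claw":0.25},{"dx":-0.284,"dy":-0.255,"claw":0.25},{"dx":-0.284,"dy":-0.255,"claw":0.25},{"dx":-0.284,"dy":-0.255,"claw":0.25},{"dx":-0.284,"dy":-0.255,"claw":0.25},{"claw":0.25},{"claw":0.25}]}}

```text
$.plan[0]: bad value
```

Rows seem to need every key.

>>> {"fn": "step_arm", "kwargs": {"plan": [{"dx":0,"dy":0,"dz":0,"rx":0,"ry":0,"rz":-0.0736,"claw":0.25},{"dx":0,"dy":0,"dz":0,"rx":0,"ry":0,"rz":-0.0736,"claw":0.25},{"dx":0,"dy":0,"dz":0,"rx":0,"ry":0,"rz":-0.0736,"claw":0.25},{"dx":0,"dy":0,"dz":0,"rx":0,"ry":0,"rz":-0.0736,"claw":0.25},{"dx":-0.284,"dy":-0.255,"dz":0,"rx":0,"ry":0,"rz":0,"claw":0.25},{"dx":-0.284,"dy":-0.255,"dz":0,"rx":0,"ry":0,"rz":0,"claw":0.25},{"dx":-0.284,"dy":-0.255,"dz":0,"rx":0,"ry":0,"rz":0,"claw":0.25},{"dx":-0.284,"dy":-0.255,"dz":0,"rx":0,"ry":0,"rz":0,"claw":0.25},{"dx":-0.284,"dy":-0.255,"dz":0,"rx":0,"ry":0,"rz":0,"claw":0.25},{"dx":-0.284,"dy":-0.255,"dz":0,"rx":0,"ry":0,"rz":0,"claw":0.25}]}}

```text
time_s: 1.9
ee_pos: [0.4107, 0.3454, 0.2226]
eef_rot: [3.141, 0.0, -3.124]
force: [-0.2, 0.8, -0.4]
grip_width: 0.0708
grip_force: 0.0
```

>>> {"fn": "step_arm", "kwargs": {"plan": [{"dx":-0.284,"dy":-0.255,"dz":0,"rx":0,"ry":0,"rz":0,"claw":0.25},{"dx":-0.284,"dy":-0.255,"dz":0,"rx":0,"ry":0,"rz":0,"claw":0.25},{"dx":-0.284,"dy":-0.255,"dz":0,"rx":0,"ry":0,"rz":0,"claw":0.25},{"dx":-0.284,"dy":-0.255,"dz":0,"rx":0,"ry":0,"rz":0,"claw":0.25},{"dx":-0.284,"dy":-0.255,"dz":0,"rx":0,"ry":0,"rz":0,"claw":0.25},{"dx":-0.284,"dy":-0.255,"dz":0,"rx":0,"ry":0,"rz":0,"claw":0.25},{"dx":-0.284,"dy":-0.255,"dz":0,"rx":0,"ry":0,"rz":0,"claw":0.25},{"dx":-0.284,"dy":-0.255,"dz":0,"rx":0,"ry":0,"rz":0,"claw":0.25},{"dx":0,"dy":0,"dz":0,"rx":0,"ry":0,"rz":0,"claw":0.25},{"dx":0,"dy":0,"dz":0,"rx":0,"ry":0,"rz":0,"claw":0.25}]}}

```text
time_s: 2.9
ee_pos: [0.6405, 0.1462, 0.2219]
eef_rot: [3.142, -0.001, -3.125]
force: [0.0, 0.6, -0.4]
grip_width: 0.0705
grip_force: 0.0
```

On station. Now descend so the tips are about 8 mm above the table, then check visually.

>>> {"fn": "step_arm", "kwargs": {"plan": [{"dx":0,"dy":0,"dz":0.25,"rx":0,"ry":0,"rz":0,"claw":0.25},{"dx":0,"dy":0,"dz":0.25,"rx":0,"ry":0,"rz":0,"claw":0.25},{"dx":0,"dy":0,"dz":0.25,"rx":0,"ry":0,"rz":0,"claw":0.25},{"dx":0,"dy":0,"dz":0.25,"rx":0,"ry":0,"rz":0,"claw":0.25},{"dx":0,"dy":0,"dz":0.25,"rx":0,"ry":0,"rz":0,"claw":0.25},{"dx":0,"dy":0,"dz":0.25,"rx":0,"ry":0,"rz":0,"claw":0.25},{"dx":0,"dy":0,"dz":0.2,"rx":0,"ry":0,"rz":0,"claw":0.25},{"dx":0,"dy":0,"dz":0.15,"rx":0,"ry":0,"rz":0,"claw":0.25},{"dx":0,"dy":0,"dz":0.08,"rx":0,"ry":0,"rz":0,"claw":0.25},{"dx":0,"dy":0,"dz":0.04,"rx":0,"ry":0,"rz":0,"claw":0.25}]}}

```text
time_s: 3.9
ee_pos: [0.6403, 0.147, 0.0253]
eef_rot: [3.142, -0.0, -3.123]
force: [0.2, 0.6, 0.4]
grip_width: 0.0704
grip_force: 0.0
```

```bash
python3 - <<'E' 2>/dev/null
from h import *
o=telemetry.get_obs(); print(o["ee_pos"],o["force"])
q=viewer.camera("scene"); save(q,"sc2.png",(200,130,400,280),3.5)
E
```

```text
[0.64027971 0.14695844 0.02527474] [0.20182059 0.56475841 0.43853538]
```

View pics/sc2.png

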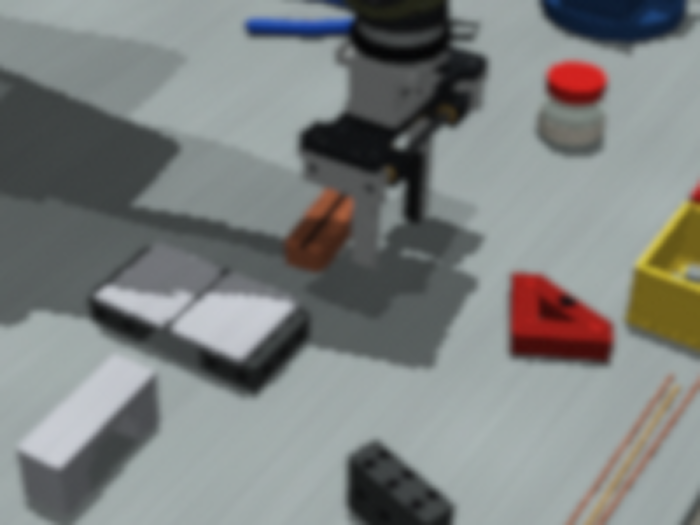

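The view shows both fingers on the +x side of the bar at about (370,240), clear of it and of the workpiece. Now I push gently towards −x, stopping a little short.

>>> {"fn": "step_arm", "kwargs": {"plan": [{"dx":0.08,"dy":0,"dz":0,"rx":0,"ry":0,"rz":0,"claw":0.25},{"dx":0.06,"dy":0,"dz":0,"rx":0,"ry":0,"rz":0,"claw":0.25},{"dx":0.05,"dy":0,"dz":0,"rx":0,"ry":0,"rz":0,"claw":0.25},{"dx":0.05,"dy":0,"dz":0,"rx":0,"ry":0,"rz":0,"claw":0.25},{"dx":0.05,"dy":0,"dz":0,"rx":0,"ry":0,"rz":0,"claw":0.25},{"dx":0.04,"dy":0,"dz":0,"rx":0,"ry":0,"rz":0,"claw":0.25},{"dx":0.04,"dy":0,"dz":0,"rx":0,"ry":0,"rz":0,"claw":0.25},{"dx":0.03,"dy":0,"dz":0,"rx":0,"ry":0,"rz":0,"claw":0.25},{"dx":0.02,"dy":0,"dz":0,"rx":0,"ry":0,"rz":0,"claw":0.25},{"dx":0.01,"dy":0,"dz":0,"rx":0,"ry":0,"rz":0,"claw":0.25}]}}

```text
time_s: 4.95
ee_pos: [0.5979, 0.146, 0.026]
eef_rot: [3.141, 0.002, -3.124]
force: [5.5, 0.1, 2.4]
grip_width: 0.0701
grip_force: 2.8
```

```bash
python3 - <<'E' 2>/dev/null
from h import *
o=telemetry.get_obs(); print(o["ee_pos"],o["force"])
p,W=look("top"); save(p,"top2.png",(190,170,370,290),4.2)
E
```

```text
[0.59793375 0.14597961 0.02600812] [5.51653137 0.09529691 2.42013692]
top bar {'n': 2, 'rect': (array([578.4,  89.4]), array([2.8, 0. ]), 178.9), 'mean': array([578.4,  89.4]), 'pca_deg': np.float64(178.88), 'zmed': 0.0216}
top wp {'n': 890, 'rect': (array([569.6, -17.8]), array([132.2,  78.6]), 1.5), 'mean': array([581.5, -25.9]), 'pca_deg': np.float64(17.04), 'zmed': 0.0318}
top saddle {'n': 485, 'rect': (array([ 589.8, -167. ]), array([ 35. , 106.9]), 3.1), 'mean': array([ 589.8, -167. ]), 'pca_deg': np.float64(93.17), 'zmed': 0.0468}
```

View pics/top2.png

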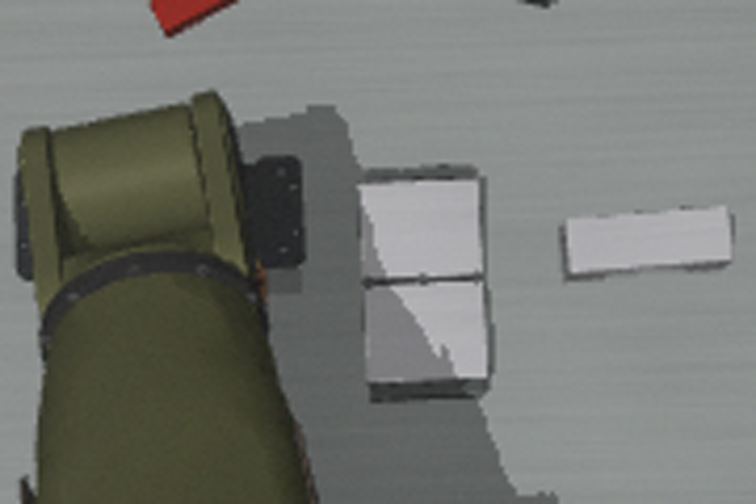

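The arm at (140,270) hides the bar from above. I'll push 4 mm more, back off, rise and move clear towards +y, where the end push starts. Then I'll measure.

>>> {"fn": "step_arm", "kwargs": {"plan": [{"dx":0.02,"dy":0,"dz":0,"rx":0,"ry":0,"rz":0,"claw":0.25},{"dx":0.02,"dy":0,"dz":0,"rx":0,"ry":0,"rz":0,"claw":0.25},{"dx":0,"dy":0,"dz":0,"rx":0,"ry":0,"rz":0,"claw":0.25},{"dx":0,"dy":0,"dz":0,"rx":0,"ry":0,"rz":0,"claw":0.25},{"dx":-0.15,"dy":0,"dz":0,"rx":0,"ry":0,"rz":0,"claw":0.25},{"dx":-0.15,"dy":0,"dz":0,"rx":0,"ry":0,"rz":0,"claw":0.25},{"dx":0,"dy":0,"dz":-0.2,"rx":0,"ry":0,"rz":0,"claw":0.25},{"dx":0,"dy":0,"dz":-0.3,"rx":0,"ry":0,"rz":0,"claw":0.25},{"dx":0,"dy":0.2,"dz":-0.3,"rx":0,"ry":0,"rz":0,"claw":0.25},{"dx":0,"dy":0.3,"dz":-0.1,"rx":0,"ry":0,"rz":0,"claw":0.25}]}}

```text
time_s: 6.0
ee_pos: [0.6231, 0.1959, 0.1182]
eef_rot: [3.141, 0.002, -3.126]
force: [0.3, 1.4, 0.4]
grip_width: 0.0702
grip_force: 0.0
```

```bash
python3 - <<'E' 2>/dev/null
from h import *
o=telemetry.get_obs(); print(o["ee_pos"],o["force"])
E
```

```text
[0.62309895 0.19591456 0.11821041] [0.34922332 1.35594104 0.3509344 ]
```

>>> {"fn": "step_arm", "kwargs": {"plan": [{"dx":0.1,"dy":0.3,"dz":0,"rx":0,"ry":0,"rz":0,"claw":1},{"dx":0.2,"dy":0.3,"dz":0,"rx":0,"ry":0,"rz":0,"claw":1},{"dx":0.2,"dy":0.3,"dz":0,"rx":0,"ry":0,"rz":0,"claw":1},{"dx":0.1,"dy":0.3,"dz":0,"rx":0,"ry":0,"rz":0,"claw":1},{"dx":0,"dy":0.3,"dz":0,"rx":0,"ry":0,"rz":0,"claw":1},{"dx":0,"dy":0,"dz":0,"rx":0,"ry":0,"rz":0,"claw":1},{"dx":0,"dy":0,"dz":0,"rx":0,"ry":0,"rz":0,"claw":1}]}}

```text
time_s: 6.7
ee_pos: [0.5592, 0.3451, 0.1146]
eef_rot: [-3.141, -0.002, -3.123]
force: [0.3, -0.6, 0.1]
grip_width: 0.0178
grip_force: 0.0
```

```bash
cat >> h.py <<'E'
def ray(p,uu,vv,h):
    d=np.array([(uu-p["cx"])/p["fx"],(vv-p["cy"])/p["fy"],1])@p["R"]; o=-p["R"].T@p["t"]; return (o+(h-o[2])/d[2]*d)*1000
def line(p,cols,bar):
    """dark line (groove or seam) in the top view: x = k*y + c"""
    g=cv2.cvtColor(p["img"],cv2.COLOR_RGB2GRAY).astype(float); im=p["img"].astype(int); S=[]
    for c in cols:
        m=(im[:,c,0]-im[:,c,2]>35) if bar else (im[:,c].min(-1)>148)
        r=np.where(m)[0]; r=r[(r>205)&(r<265)]
        if len(r)<5: continue
        rr=np.arange(r.min()+2,r.max()-1); w=np.clip((80 if bar else 150)-g[rr,c],0,None)
        if w.sum()>0: S.append(ray(p,c,(w*rr).sum()/w.sum(),.022 if bar else .031))
    S=np.array(S); k=np.polyfit(S[:,1],S[:,0],1); print("groove" if bar else "seam",np.round(k,4),len(S),round(np.std(S[:,0]-np.polyval(k,S[:,1])),2))
E
python3 - <<'E' 2>/dev/null
from h import *
o=telemetry.get_obs(); print(o["ee_pos"],o["eef_rot"],o["grip_width"])
p,W=look("top"); line(p,range(212,252),True); line(p,range(278,303),False)
save(p,"top3.png",(150,170,350,290),3.9)
E
```

```text
[0.5592462  0.34506271 0.11458496] [-3.14056892e+00 -1.91475900e-03 -3.12298711e+00] 0.017816460021382662
top bar {'n': 451, 'rect': (array([566.4, 148.4]), array([ 35.7, 118.3]), 0.4), 'mean': array([566.2, 146.7]), 'pca_deg': np.float64(90.28), 'zmed': 0.0223}
top wp {'n': 1283, 'rect': (array([569.3, -17.4]), array([132.6,  79.2]), 1.0), 'mean': array([568.5, -17.5]), 'pca_deg': np.float64(0.65), 'zmed': 0.0316}
top saddle {'n': 484, 'rect': (array([ 589.8, -167. ]), array([ 35. , 106.9]), 3.1), 'mean': array([ 589.9, -166.9]), 'pca_deg': np.float64(93.26), 'zmed': 0.0463}
groove [-1.570000e-02  5.688437e+02] 40 0.27
seam [-1.440000e-02  5.689173e+02] 25 0.18
```

View pics/top3.png

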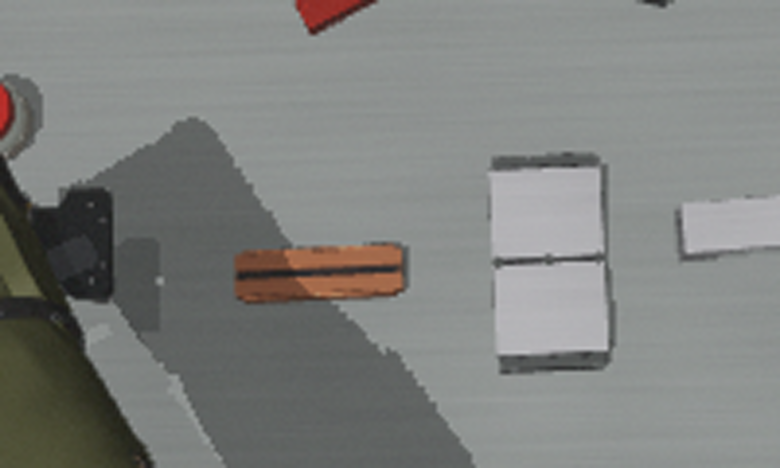

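The groove (x = 568.84 − 0.0157y) is now in line with the seam (568.9 − 0.0144y). In the crop the bar at (320,272) points at the seam at (550,260), with its centre near y = 148 mm. It has about 165 mm to travel. I turn the closed gripper 90° so its wide face meets the end.

>>> {"fn": "step_arm", "kwargs": {"plan": [{"dx":0,"dy":0,"dz":0,"rx":0,"ry":0,"rz":0.09,"claw":1},{"dx":0,"dy":0,"dz":0,"rx":0,"ry":0,"rz":0.09,"claw":1},{"dx":0,"dy":0,"dz":0,"rx":0,"ry":0,"rz":0.09,"claw":1},{"dx":0,"dy":0,"dz":0,"rx":0,"ry":0,"rz":0.09,"claw":1},{"dx":0,"dy":0,"dz":0,"rx":0,"ry":0,"rz":0.09,"claw":1},{"dx":0,"dy":0,"dz":0,"rx":0,"ry":0,"rz":0.09,"claw":1},{"dx":0,"dy":0,"dz":0,"rx":0,"ry":0,"rz":0.09,"claw":1},{"dx":0,"dy":0,"dz":0,"rx":0,"ry":0,"rz":0.09,"claw":1},{"dx":0,"dy":0,"dz":0,"rx":0,"ry":0,"rz":0.09,"claw":1},{"dx":0,"dy":0,"dz":0,"rx":0,"ry":0,"rz":0.09,"claw":1}]}}

```text
time_s: 7.75
ee_pos: [0.5602, 0.3437, 0.1152]
eef_rot: [-3.141, 0.0, 1.738]
force: [0.1, 0.1, -0.8]
grip_width: 0.0004
grip_force: 0.0
```

>>> {"fn": "step_arm", "kwargs": {"plan": [{"dx":0,"dy":0,"dz":0,"rx":0,"ry":0,"rz":0.05,"claw":1},{"dx":0,"dy":0,"dz":0,"rx":0,"ry":0,"rz":0.05,"claw":1},{"dx":-0.3,"dy":0,"dz":0,"rx":0,"ry":0,"rz":0,"claw":1},{"dx":-0.3,"dy":0,"dz":0,"rx":0,"ry":0,"rz":0,"claw":1},{"dx":-0.3,"dy":0,"dz":0,"rx":0,"ry":0,"rz":0,"claw":1},{"dx":0,"dy":0,"dz":0,"rx":0,"ry":0,"rz":0,"claw":1},{"dx":0,"dy":0,"dz":0,"rx":0,"ry":0,"rz":0,"claw":1}]}}

```text
time_s: 8.45
ee_pos: [0.5618, 0.2541, 0.1156]
eef_rot: [-3.141, -0.0, 1.586]
force: [-0.3, 0.6, -0.0]
grip_width: 0.0008
grip_force: 0.0
```

>>> {"fn": "step_arm", "kwargs": {"plan": [{"dx":0,"dy":0.03,"dz":0.2,"rx":0,"ry":0,"rz":0,"claw":1},{"dx":0,"dy":0,"dz":0.25,"rx":0,"ry":0,"rz":0,"claw":1},{"dx":0,"dy":0,"dz":0.25,"rx":0,"ry":0,"rz":0,"claw":1},{"dx":0,"dy":0,"dz":0.15,"rx":0,"ry":0,"rz":0,"claw":1},{"dx":0,"dy":0,"dz":0.06,"rx":0,"ry":0,"rz":0,"claw":1},{"dx":0,"dy":0,"dz":0,"rx":0,"ry":0,"rz":0,"claw":1},{"dx":0,"dy":0,"dz":0,"rx":0,"ry":0,"rz":0,"claw":1}]}}

```text
time_s: 9.15
ee_pos: [0.5651, 0.2556, 0.0255]
eef_rot: [3.14, -0.001, 1.589]
force: [-0.4, 0.4, -0.5]
grip_width: 0.0006
grip_force: 0.0
```

>>> {"fn": "step_arm", "kwargs": {"plan": [{"dx":-0.1,"dy":0,"dz":0,"rx":0,"ry":0,"rz":0,"claw":1},{"dx":-0.1,"dy":0,"dz":0,"rx":0,"ry":0,"rz":0,"claw":1},{"dx":-0.1,"dy":0,"dz":0,"rx":0,"ry":0,"rz":0,"claw":1},{"dx":-0.03,"dy":0,"dz":0,"rx":0,"ry":0,"rz":0,"claw":1},{"dx":-0.03,"dy":0,"dz":0,"rx":0,"ry":0,"rz":0,"claw":1},{"dx":-0.04,"dy":0,"dz":0,"rx":0,"ry":0,"rz":0,"claw":1},{"dx":-0.05,"dy":0,"dz":0,"rx":0,"ry":0,"rz":0,"claw":1},{"dx":-0.05,"dy":0,"dz":0,"rx":0,"ry":0,"rz":0,"claw":1},{"dx":-0.05,"dy":0,"dz":0,"rx":0,"ry":0,"rz":0,"claw":1},{"dx":-0.05,"dy":0,"dz":0,"rx":0,"ry":0,"rz":0,"claw":1}]}}

```text
time_s: 10.15
ee_pos: [0.5657, 0.1954, 0.0246]
eef_rot: [3.141, -0.001, 1.589]
force: [0.4, 5.3, 0.9]
grip_width: 0.0007
grip_force: 2.5
```

>>> {"fn": "step_arm", "kwargs": {"plan": [{"dx":-0.05,"dy":0,"dz":0,"rx":0,"ry":0,"rz":0,"claw":1},{"dx":-0.05,"dy":0,"dz":0,"rx":0,"ry":0,"rz":0,"claw":1},{"dx":-0.05,"dy":0,"dz":0,"rx":0,"ry":0,"rz":0,"claw":1},{"dx":-0.05,"dy":0,"dz":0,"rx":0,"ry":0,"rz":0,"claw":1},{"dx":-0.04,"dy":0,"dz":0,"rx":0,"ry":0,"rz":0,"claw":1},{"dx":-0.03,"dy":0,"dz":0,"rx":0,"ry":0,"rz":0,"claw":1},{"dx":0,"dy":0,"dz":0,"rx":0,"ry":0,"rz":0,"claw":1},{"dx":0,"dy":0,"dz":0,"rx":0,"ry":0,"rz":0,"claw":1}]}}

```text
time_s: 10.95
ee_pos: [0.566, 0.1679, 0.0243]
eef_rot: [-3.141, 0.001, 1.588]
force: [-0.3, -0.8, 0.1]
grip_width: 0.0004
grip_force: 0.0
```

```bash
python3 - <<'E' 2>/dev/null
from h import *
o=telemetry.get_obs(); print(o["ee_pos"],o["force"])
p,W=look("top",(.568,.1)); line(p,range(235,273),True); line(p,range(278,303),False)
save(p,"top4.png",(170,170,370,290),3.9)
E
```

```text
[0.5660259  0.16792893 0.02433608] [-0.30404563 -0.78649248  0.07771421]
top bar {'n': 310, 'rect': (array([567.2,  80.6]), array([36.4, 84.7]), 2.4), 'mean': array([567.7,  80.7]), 'pca_deg': np.float64(89.95), 'zmed': 0.0226}
top wp {'n': 1189, 'rect': (array([569.5, -17.6]), array([132.4,  78.9]), 1.3), 'mean': array([572.1, -19.4]), 'pca_deg': np.float64(7.22), 'zmed': 0.0319}
top saddle {'n': 485, 'rect': (array([ 589.8, -167. ]), array([ 35. , 106.9]), 3.1), 'mean': array([ 589.9, -167. ]), 'pca_deg': np.float64(93.11), 'zmed': 0.047}
groove [6.600000e-03 5.676522e+02] 31 1.88
seam [-1.490000e-02  5.689109e+02] 25 0.14
```

View pics/top4.png

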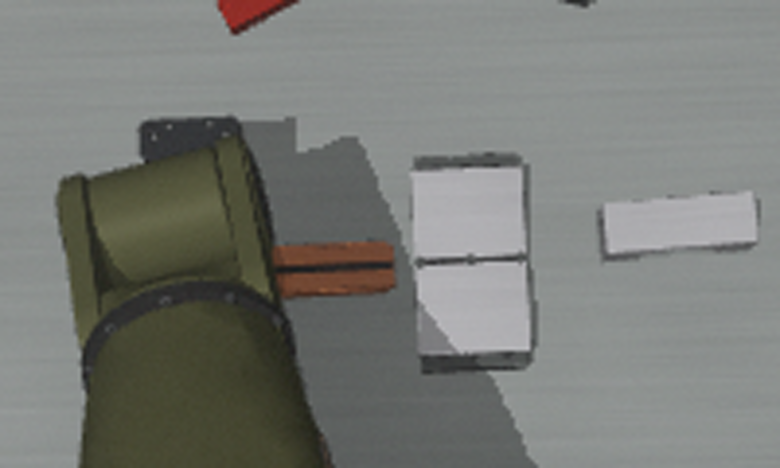

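The bar is at the mouth, with its front end at about (395,265) in the crop. The groove fit was spoiled by the occluding arm, so I refit on clean columns.

```bash
python3 - <<'E' 2>/dev/null
from h import *
p=viewer.camera("top")
line(p,range(244,269),True); line(p,range(278,303),False)
im=p["img"].astype(int); m=(im[...,0]-im[...,2]>35)
E_=[]
for c in range(246,268):
    r=np.where(m[:,c])[0]; r=r[(r>205)&(r<265)]; a=ray(p,c,r.min()-.5,.022); b=ray(p,c,r.max()+.5,.022); E_.append([(a[1]+b[1])/2,(a[0]+b[0])/2,a[0]-b[0]])
E_=np.array(E_); print(np.polyfit(E_[:,0],E_[:,1],1),E_.mean(0))
E
```

```text
groove [-1.630000e-02  5.691539e+02] 25 0.18
seam [-1.490000e-02  5.689145e+02] 25 0.14
[-1.85179392e-02  5.68982847e+02] [ 76.97061589 567.55750968  35.79004828]
```

Still collinear within 0.3 mm. Push on to about 5 mm short of the goal.

>>> {"fn": "step_arm", "kwargs": {"plan": [{"dx":-0.03,"dy":0,"dz":0,"rx":0,"ry":0,"rz":0,"claw":1},{"dx":-0.05,"dy":0,"dz":0,"rx":0,"ry":0,"rz":0,"claw":1},{"dx":-0.05,"dy":0,"dz":0,"rx":0,"ry":0,"rz":0,"claw":1},{"dx":-0.05,"dy":0,"dz":0,"rx":0,"ry":0,"rz":0,"claw":1},{"dx":-0.05,"dy":0,"dz":0,"rx":0,"ry":0,"rz":0,"claw":1},{"dx":-0.05,"dy":0,"dz":0,"rx":0,"ry":0,"rz":0,"claw":1},{"dx":-0.05,"dy":0,"dz":0,"rx":0,"ry":0,"rz":0,"claw":1},{"dx":-0.05,"dy":0,"dz":0,"rx":0,"ry":0,"rz":0,"claw":1},{"dx":-0.05,"dy":0,"dz":0,"rx":0,"ry":0,"rz":0,"claw":1},{"dx":-0.05,"dy":0,"dz":0,"rx":0,"ry":0,"rz":0,"claw":1}]}}

```text
time_s: 12.05
ee_pos: [0.5669, 0.1198, 0.0245]
eef_rot: [-3.142, -0.0, 1.588]
force: [-0.2, 2.0, -3.0]
grip_width: 0.0002
grip_force: 1.5
```

>>> {"fn": "step_arm", "kwargs": {"plan": [{"dx":-0.05,"dy":0,"dz":0,"rx":0,"ry":0,"rz":0,"claw":1},{"dx":-0.05,"dy":0,"dz":0,"rx":0,"ry":0,"rz":0,"claw":1},{"dx":-0.05,"dy":0,"dz":0,"rx":0,"ry":0,"rz":0,"claw":1},{"dx":-0.05,"dy":0,"dz":0,"rx":0,"ry":0,"rz":0,"claw":1},{"dx":-0.05,"dy":0,"dz":0,"rx":0,"ry":0,"rz":0,"claw":1},{"dx":-0.05,"dy":0,"dz":0,"rx":0,"ry":0,"rz":0,"claw":1},{"dx":-0.05,"dy":0,"dz":0,"rx":0,"ry":0,"rz":0,"claw":1},{"dx":-0.04,"dy":0,"dz":0,"rx":0,"ry":0,"rz":0,"claw":1},{"dx":-0.03,"dy":0,"dz":0,"rx":0,"ry":0,"rz":0,"claw":1},{"dx":0,"dy":0,"dz":0,"rx":0,"ry":0,"rz":0,"claw":1}]}}

```text
time_s: 13.05
ee_pos: [0.5678, 0.0777, 0.0246]
eef_rot: [3.141, 0.0, 1.588]
force: [-0.5, 0.6, -0.3]
grip_width: 0.0004
grip_force: 0.0
```

Forces stay low (about 2–5 N). About 20 mm more.

>>> {"fn": "step_arm", "kwargs": {"plan": [{"dx":-0.03,"dy":0,"dz":0,"rx":0,"ry":0,"rz":0,"claw":1},{"dx":-0.04,"dy":0,"dz":0,"rx":0,"ry":0,"rz":0,"claw":1},{"dx":-0.04,"dy":0,"dz":0,"rx":0,"ry":0,"rz":0,"claw":1},{"dx":-0.04,"dy":0,"dz":0,"rx":0,"ry":0,"rz":0,"claw":1},{"dx":-0.03,"dy":0,"dz":0,"rx":0,"ry":0,"rz":0,"claw":1},{"dx":-0.02,"dy":0,"dz":0,"rx":0,"ry":0,"rz":0,"claw":1},{"dx":-0.01,"dy":0,"dz":0,"rx":0,"ry":0,"rz":0,"claw":1},{"dx":0,"dy":0,"dz":0,"rx":0,"ry":0,"rz":0,"claw":1}]}}

```text
time_s: 13.85
ee_pos: [0.5682, 0.057, 0.0246]
eef_rot: [3.141, 0.0, 1.588]
force: [-0.3, 3.0, 1.4]
grip_width: 0.0006
grip_force: 1.5
```

```bash
python3 - <<'E' 2>/dev/null
from h import *
o=telemetry.get_obs(); print(o["ee_pos"],o["force"])
p,W=look("top",(.568,-.06)); line(p,range(306,313),True)
im=p["img"].astype(int); m=(im[...,0]-im[...,2]>35)
for r in range(228,246): 
    c=np.where(m[r,295:330])[0]
    if len(c): print(r,c.min()+295,c.max()+295,np.round(ray(p,c.max()+295.5,r,.022)[:2],1))
save(p,"top5.png",(200,170,400,290),3.9)
E
```

```text
[0.56817198 0.0569842  0.02459773] [-0.27278299  3.03750446  1.36188854]
top bar {'n': 53, 'rect': (array([569.5, -66.1]), array([14. , 33.9]), 87.9), 'mean': array([569.2, -65.5]), 'pca_deg': np.float64(3.02), 'zmed': 0.0221}
top wp {'n': 1, 'rect': (array([633.7, -55.5]), array([0., 0.]), 0.0), 'mean': array([633.7, -55.5]), 'pca_deg': np.float64(90.0), 'zmed': 0.0276}
top saddle {'n': 485, 'rect': (array([ 589.8, -167. ]), array([ 35. , 106.9]), 3.1), 'mean': array([ 589.8, -166.9]), 'pca_deg': np.float64(93.14), 'zmed': 0.0465}
groove [-5.48000e-02  5.66799e+02] 4 0.09
230 305 308 [586.4 -69.5]
231 305 309 [583.5 -72.2]
232 305 310 [580.6 -74.9]
233 305 310 [577.7 -74.8]
234 305 310 [574.9 -74.7]
237 305 310 [566.4 -74.4]
238 305 310 [563.6 -74.3]
239 305 310 [560.8 -74.2]
240 305 310 [558.  -74.1]
241 306 310 [555.2 -74. ]
242 306 307 [552.6 -65.5]
```

View pics/top5.png

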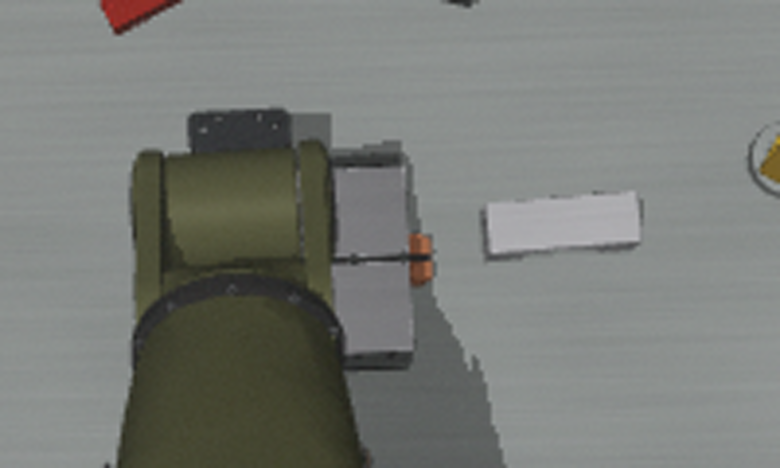

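The bar is through: its front end shows at (422,258), at y ≈ −74 mm, with the groove on the seam line. I'll push a final 2 mm, withdraw along +y, rise clear, and measure both ends.

>>> {"fn": "step_arm", "kwargs": {"plan": [{"dx":-0.015,"dy":0,"dz":0,"rx":0,"ry":0,"rz":0,"claw":1},{"dx":-0.005,"dy":0,"dz":0,"rx":0,"ry":0,"rz":0,"claw":1},{"dx":0,"dy":0,"dz":0,"rx":0,"ry":0,"rz":0,"claw":1},{"dx":0,"dy":0,"dz":0,"rx":0,"ry":0,"rz":0,"claw":1},{"dx":0.2,"dy":0,"dz":0,"rx":0,"ry":0,"rz":0,"claw":1},{"dx":0.3,"dy":0,"dz":0,"rx":0,"ry":0,"rz":0,"claw":1},{"dx":0.3,"dy":0,"dz":-0.1,"rx":0,"ry":0,"rz":0,"claw":1},{"dx":0.3,"dy":0,"dz":-0.3,"rx":0,"ry":0,"rz":0,"claw":1},{"dx":0.3,"dy":0,"dz":-0.3,"rx":0,"ry":0,"rz":0,"claw":1},{"dx":0.3,"dy":0,"dz":-0.1,"rx":0,"ry":0,"rz":0,"claw":1}]}}

```text
time_s: 14.9
ee_pos: [0.566, 0.2262, 0.1074]
eef_rot: [3.138, -0.0, 1.588]
force: [-0.4, -0.7, -0.2]
grip_width: 0.0004
grip_force: 0.0
```

>>> {"fn": "step_arm", "kwargs": {"plan": [{"dx":0.3,"dy":0,"dz":0,"rx":0,"ry":0,"rz":0,"claw":1},{"dx":0.3,"dy":0,"dz":0,"rx":0,"ry":0,"rz":0,"claw":1},{"dx":0,"dy":0,"dz":0,"rx":0,"ry":0,"rz":0,"claw":1},{"dx":0,"dy":0,"dz":0,"rx":0,"ry":0,"rz":0,"claw":1}]}}

```text
time_s: 15.3
ee_pos: [0.5638, 0.2848, 0.1039]
eef_rot: [-3.141, 0.001, 1.589]
force: [0.8, -0.4, 0.7]
grip_width: 0.0007
grip_force: 0.0
```

```bash
cat > fin.py <<'E'
from h import *
o=telemetry.get_obs(); print(o["ee_pos"],o["force"])
p,W=look("top",(.568,-.017)); line(p,range(278,303),False)
im=p["img"].astype(int); d=np.clip((im[...,0]-im[...,2])/70.,0,1)
# mean copper signal along each column in the two cheek bands -> subpixel end positions
band=np.r_[231:234,238:240]; s=d[band].mean(0)
print("cols",[(c,round(s[c],2)) for c in list(range(264,280))+list(range(300,316))])
for cols in (range(270,277),range(306,311)):
    try: line(p,cols,True)
    except Exception as e: print(e)
E
python3 - <<'E' 2>/dev/null
exec(open("fin.py").read())
print(ray(p,276,235,.022),ray(p,277,235,.022),ray(p,276,235,.031))
a=cv2.resize(p["img"][200:270,255:335],None,fx=9,fy=8,interpolation=cv2.INTER_NEAREST); cv2.imwrite("pics/top6.png",a[:,:,::-1])
E
```

```text
[0.56383694 0.28483282 0.10387708] [ 0.79869196 -0.35695915  0.71190666]
top bar {'n': 139, 'rect': (array([568.2, -14.4]), array([ 36.8, 118.5]), 0.2), 'mean': array([568.7, -10.7]), 'pca_deg': np.float64(90.61), 'zmed': 0.0225}
top wp {'n': 1276, 'rect': (array([569.3, -17.4]), array([132.6,  79.2]), 1.0), 'mean': array([568.4, -17.4]), 'pca_deg': np.float64(0.51), 'zmed': 0.0317}
top saddle {'n': 485, 'rect': (array([ 589.8, -167. ]), array([ 35. , 106.9]), 3.1), 'mean': array([ 589.8, -167. ]), 'pca_deg': np.float64(93.2), 'zmed': 0.0466}
seam [-1.450000e-02  5.689205e+02] 25 0.16
cols [(264, np.float64(0.0)), (265, np.float64(0.0)), (266, np.float64(0.0)), (267, np.float64(0.0)), (268, np.float64(0.47)), (269, np.float64(0.52)), (270, np.float64(0.68)), (271, np.float64(0.71)), (272, np.float64(0.73)), (273, np.float64(0.72)), (274, np.float64(0.82)), (275, np.float64(0.78)), (276, np.float64(0.2)), (277, np.float64(0.0)), (278, np.float64(0.0)), (279, np.float64(0.0)), (300, np.float64(0.0)), (301, np.float64(0.0)), (302, np.float64(0.0)), (303, np.float64(0.0)), (304, np.float64(0.07)), (305, np.float64(0.98)), (306, np.float64(1.0)), (307, np.float64(1.0)), (308, np.float64(1.0)), (309, np.float64(1.0)), (310, np.float64(1.0)), (311, np.float64(0.16)), (312, np.float64(0.0)), (313, np.float64(0.0)), (314, np.float64(0.0)), (315, np.float64(0.0))]
groove [-1.500000e-02  5.690487e+02] 6 0.18
groove [4.54000e-02 5.73675e+02] 5 0.02
[574.95340802  22.08870761  22.        ] [574.87031245  19.28481191  22.        ] [573.74734099  21.9773134   31.        ]
```

View pics/top6.png

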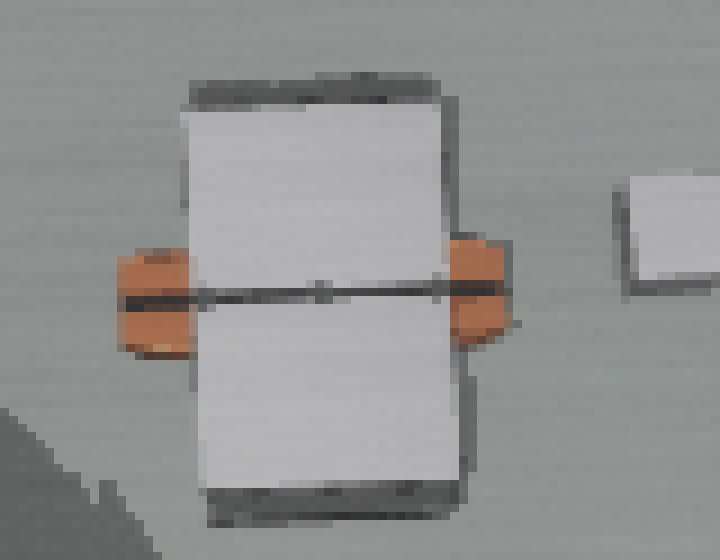

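The groove runs straight into the seam at both ends: (160,303) and (475,288) in the crop. The +y end sticks out about 22.5 mm and the −y end about 17.5 mm, so the bar needs about 2.8 mm more, to a TCP y of about 52.5 mm. I'm going back for that.

>>> {"fn": "step_arm", "kwargs": {"plan": [{"dx":-0.3,"dy":0,"dz":0,"rx":0,"ry":0,"rz":0,"claw":1},{"dx":-0.4,"dy":0,"dz":0,"rx":0,"ry":0,"rz":0,"claw":1},{"dx":-0.4,"dy":0,"dz":0,"rx":0,"ry":0,"rz":0,"claw":1},{"dx":-0.4,"dy":0,"dz":0.1,"rx":0,"ry":0,"rz":0,"claw":1},{"dx":-0.3,"dy":0,"dz":0.2,"rx":0,"ry":0,"rz":0,"claw":1},{"dx":0,"dy":0,"dz":0.25,"rx":0,"ry":0,"rz":0,"claw":1},{"dx":0,"dy":0,"dz":0.19,"rx":0,"ry":0,"rz":0,"claw":1},{"dx":0,"dy":0,"dz":0.05,"rx":0,"ry":0,"rz":0,"claw":1},{"dx":0,"dy":0,"dz":0,"rx":0,"ry":0,"rz":0,"claw":1},{"dx":0,"dy":0,"dz":0,"rx":0,"ry":0,"rz":0,"claw":1}]}}

```text
time_s: 16.35
ee_pos: [0.5676, 0.105, 0.0264]
eef_rot: [3.14, -0.0, 1.588]
force: [0.1, -0.5, 0.1]
grip_width: 0.0006
grip_force: 0.0
```

>>> {"fn": "step_arm", "kwargs": {"plan": [{"dx":-0.1,"dy":0,"dz":0,"rx":0,"ry":0,"rz":0,"claw":1},{"dx":-0.1,"dy":0,"dz":0,"rx":0,"ry":0,"rz":0,"claw":1},{"dx":-0.1,"dy":0,"dz":0,"rx":0,"ry":0,"rz":0,"claw":1},{"dx":-0.08,"dy":0,"dz":0,"rx":0,"ry":0,"rz":0,"claw":1},{"dx":-0.05,"dy":0,"dz":0,"rx":0,"ry":0,"rz":0,"claw":1},{"dx":-0.03,"dy":0,"dz":0,"rx":0,"ry":0,"rz":0,"claw":1},{"dx":-0.02,"dy":0,"dz":0,"rx":0,"ry":0,"rz":0,"claw":1},{"dx":-0.015,"dy":0,"dz":0,"rx":0,"ry":0,"rz":0,"claw":1},{"dx":0,"dy":0,"dz":0,"rx":0,"ry":0,"rz":0,"claw":1},{"dx":0,"dy":0,"dz":0,"rx":0,"ry":0,"rz":0,"claw":1}]}}

```text
time_s: 17.35
ee_pos: [0.568, 0.0559, 0.0254]
eef_rot: [-3.142, -0.0, 1.589]
force: [0.3, -0.7, -0.0]
grip_width: 0.0007
grip_force: 0.0
```

>>> {"fn": "step_arm", "kwargs": {"plan": [{"dx":-0.01,"dy":0,"dz":0,"rx":0,"ry":0,"rz":0,"claw":1},{"dx":-0.01,"dy":0,"dz":0,"rx":0,"ry":0,"rz":0,"claw":1},{"dx":-0.01,"dy":0,"dz":0,"rx":0,"ry":0,"rz":0,"claw":1},{"dx":0,"dy":0,"dz":0,"rx":0,"ry":0,"rz":0,"claw":1},{"dx":0,"dy":0,"dz":0,"rx":0,"ry":0,"rz":0,"claw":1}]}}

```text
time_s: 17.85
ee_pos: [0.5681, 0.0529, 0.0255]
eef_rot: [3.142, -0.0, 1.588]
force: [0.3, 3.6, -0.7]
grip_width: 0.0003
grip_force: 2.2
```

>>> {"fn": "step_arm", "kwargs": {"plan": [{"dx":0.2,"dy":0,"dz":0,"rx":0,"ry":0,"rz":0,"claw":1},{"dx":0.3,"dy":0,"dz":0,"rx":0,"ry":0,"rz":0,"claw":1},{"dx":0.3,"dy":0,"dz":-0.1,"rx":0,"ry":0,"rz":0,"claw":1},{"dx":0.3,"dy":0,"dz":-0.3,"rx":0,"ry":0,"rz":0,"claw":1},{"dx":0.3,"dy":0,"dz":-0.3,"rx":0,"ry":0,"rz":0,"claw":1},{"dx":0.3,"dy":0,"dz":-0.1,"rx":0,"ry":0,"rz":0,"claw":1},{"dx":0.3,"dy":0,"dz":0,"rx":0,"ry":0,"rz":0,"claw":1},{"dx":0.3,"dy":0,"dz":0,"rx":0,"ry":0,"rz":0,"claw":1},{"dx":0,"dy":0,"dz":0,"rx":0,"ry":0,"rz":0,"claw":1},{"dx":0,"dy":0,"dz":0,"rx":0,"ry":0,"rz":0,"claw":1}]}}

```text
time_s: 18.85
ee_pos: [0.564, 0.2825, 0.1051]
eef_rot: [-3.141, 0.001, 1.589]
force: [0.1, -0.3, 0.7]
grip_width: 0.0006
grip_force: 0.0
```

```bash
python3 fin.py 2>/dev/null
```

```text
[0.56397168 0.28249524 0.10513792] [ 0.12125303 -0.25746852  0.65070307]
top bar {'n': 141, 'rect': (array([569.6, -17.1]), array([ 34.2, 118.6]), 0.0), 'mean': array([569. , -18.2]), 'pca_deg': np.float64(90.59), 'zmed': 0.0222}
top wp {'n': 1280, 'rect': (array([569.3, -17.4]), array([132.6,  79.2]), 1.0), 'mean': array([568.5, -17.4]), 'pca_deg': np.float64(0.5), 'zmed': 0.0316}
top saddle {'n': 486, 'rect': (array([ 589.8, -167. ]), array([ 35. , 106.9]), 3.1), 'mean': array([ 589.9, -167. ]), 'pca_deg': np.float64(93.17), 'zmed': 0.0465}
seam [-1.450000e-02  5.689125e+02] 25 0.16
cols [(264, np.float64(0.0)), (265, np.float64(0.0)), (266, np.float64(0.0)), (267, np.float64(0.0)), (268, np.float64(0.01)), (269, np.float64(0.62)), (270, np.float64(0.52)), (271, np.float64(0.73)), (272, np.float64(0.73)), (273, np.float64(0.73)), (274, np.float64(0.83)), (275, np.float64(0.78)), (276, np.float64(0.2)), (277, np.float64(0.0)), (278, np.float64(0.0)), (279, np.float64(0.0)), (300, np.float64(0.0)), (301, np.float64(0.0)), (302, np.float64(0.0)), (303, np.float64(0.0)), (304, np.float64(0.07)), (305, np.float64(0.99)), (306, np.float64(1.0)), (307, np.float64(1.0)), (308, np.float64(1.0)), (309, np.float64(1.0)), (310, np.float64(1.0)), (311, np.float64(0.94)), (312, np.float64(0.12)), (313, np.float64(0.0)), (314, np.float64(0.0)), (315, np.float64(0.0))]
groove [-1.75000e-02  5.69132e+02] 6 0.18
groove [2.550000e-02 5.723428e+02] 5 0.04
```

Both ends now stick out equally (about 7.1 px each, bar centre −17.1 against workpiece −17.4 mm). The groove is within 1 mm of the seam line, the workpiece and saddle haven't moved, and the arm is clear. Handing in.

```bash
python3 -c "
from station import hand_in; print(hand_in())"
```

```text
the job is handed in; nothing more can be done
None
```

The job is handed in: the bar's groove lies within about 1 mm of the seam line, its ends stick out about equally (centre within about 0.3 mm of the workpiece's), the workpiece and saddle measured unmoved, and the arm ended clear at about 19 s.

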